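# Sort pressed cacao blocks into their stall trays

## Task

Sort the four loose cacao blocks from the middle of the table into the two teal trays, each into the tray that already holds one of its shape. Close-pack the three hexagonal blocks in a triangle, every block flat on the tray floor with a side face against a side face of each of the other two; lay the two bars flat in the other tray, parallel to the bar already there and not on top of one another. Leave the two small jars of beans among the blocks standing where they are.

Things in the scene. Friction and masses are not known exactly. Their poses are not given: they have to be found in the camera images.
- hex_tray: shallow open teal plastic tray, fixed to the table, 220 mm (its x) by 200 mm (its y) outside, 35 mm high (rim to 37 mm, overhanging 6 mm outwards), walls and floor 4 mm thick. Origin: centre of its underside, so the inner floor is 4 mm above it; z up. The two trays look alike and change sides; this one is the tray in which hex_0 lies.
- bar_tray: shallow open teal plastic tray, fixed to the table, 220 mm (its x) by 200 mm (its y) outside, 35 mm high (rim to 37 mm, overhanging 6 mm outwards), walls and floor 4 mm thick. Origin: centre of its underside, so the inner floor is 4 mm above it; z up. The two trays look alike and change sides; this one is the tray in which bar_0 lies.
- hex_0: hexagonal block of pressed drinking cacao, dark brown, 50 mm across flats (57.7 mm across corners), 30 mm high, 80 g, score lines on top running from corner to corner. Origin: centre of its underside; z up; its x axis is square to one of the six side faces (face normals at 0, 60, 120... degrees about z). Lies loose in hex_tray near its middle from the start, at any yaw; it may be nudged, but stays in the tray.
- hex_1: hexagonal block of pressed drinking cacao, dark brown, 50 mm across flats (57.7 mm across corners), 30 mm high, 80 g, score lines on top running from corner to corner. Origin: centre of its underside; z up; its x axis is square to one of the six side faces (face normals at 0, 60, 120... degrees about z). Starts on the table.
- hex_2: hexagonal block of pressed drinking cacao, dark brown, 50 mm across flats (57.7 mm across corners), 30 mm high, 80 g, score lines on top running from corner to corner. Origin: centre of its underside; z up; its x axis is square to one of the six side faces (face normals at 0, 60, 120... degrees about z). Starts on the table. hex_1 and hex_2 are interchangeable.
- bar_0: rectangular bar of pressed cacao, dark brown, 90 mm long (its x axis), 30 mm wide (y), 26 mm high, 85 g, three score lines across the top. Origin: centre of its underside; z up. Lies loose in bar_tray near its middle from the start, nearly parallel to the tray's longer (x) sides; it may be nudged, but stays in the tray.
- bar_1: rectangular bar of pressed cacao, dark brown, 90 mm long (its x axis), 30 mm wide (y), 26 mm high, 85 g, three score lines across the top. Origin: centre of its underside; z up. Starts on the table.
- bar_2: rectangular bar of pressed cacao, dark brown, 90 mm long (its x axis), 30 mm wide (y), 26 mm high, 85 g, three score lines across the top. Origin: centre of its underside; z up. Starts on the table. bar_1 and bar_2 are interchangeable.
- jar_1: small jar of cacao beans with a gold metal lid, 44 mm diameter, 70 mm high, 130 g, standing loose on the table among the blocks; not to be moved. Origin: centre of its underside, z up.
- jar_2: small jar of cacao beans with a white plastic lid, 44 mm diameter, 70 mm high, 130 g, standing loose on the table among the blocks; not to be moved. Origin: centre of its underside, z up.
There are look-alikes about, which are no part of the job. Leave any purple look-alike of the bar_2 alone.

How it is judged:
By the outcome, as a careful person would: the job done as asked, in the order asked, and still so for the second after the job is handed in, with the robot touching nothing.
It also fails if it takes over 120 s, if anything falls off the work surface, if the arm or the gripper's body presses on something with over 40 N, if the wrist force passes 120 N, or if a joint passes its speed limit or range.

## Robot

A 6-joint arm with a two-finger parallel gripper is mounted at the origin on the work surface. World frame = base frame: x ahead of the robot, y to its left, z up, the work surface at z = 0. Lengths are in m, angles in rad, forces in N, time in s.
With the tool pointing down it reaches from about 0.225 to 0.875 m from the base axis. Payload 3.4 kg.
Tool frame: the origin (TCP) lies between the finger pads; the fingertips stand 11 mm ahead of it and the grasp point (between the pads) lies 8 mm behind it; z points along the fingers, y is the line along which they close (so a half turn about z gives the same grasp; the last joint's range is limited). The gripper opens to 85 mm and grips with 20 to 120 N. Pads are 22 mm wide; open, the fingers measure 114 mm over their backs; the gripper's body (76 mm by 85 mm) begins 54 mm behind the grasp point. The pads swing forward as they close: fully open they stand 13 mm farther back than shut.
Start: joints at [-0.121, 0.276, 1.505, -0, 1.361, -0.121], TCP at [0.575, -0, 0.242] pointing down, gripper open.
Joint ranges: [-2.89, 2.89], [-0.75, 2.08], [0.22, 2.7], [-1.18, 4.32], [0.11, 2.71], [-2.7, 2.7]. Speed limits (rad/s): [2.57, 2.57, 3.14, 3.14, 3.14, 3.14].

## Interface

Orientations are given as a unit quaternion [w, x, y, z].
In Python, from rig import manip, imaging gives the robot as it stands. The module is installed in compiled form; this text tells all that it offers.
- The arm moves only by the tool jog_arm, never from a script. Its argument "deltas" is one flat list of numbers, 7 for each row, row after row: the turn, a rotation vector about the world's x, y, z in degrees, then the shift along the world's x, y, z in mm, then the opening, from 0 (shut) to 1 (fully open). In form: [ax, ay, az, tx, ty, tz, gripper, ax, ay, az, tx, ty, tz, gripper, ...]. A call has 1 to 20 rows; each row is the pose to reach, as a shift and turn from the pose commanded when the call began; what a row does not reach only later rows make up. A row lasts 1/10 s, in which the tool goes at most 50 mm and 8.59 degrees, less where a joint would pass 70% of its speed; a pose out of reach is approached as far as the arm can. A call with a gripper value outside its range is refused whole. The fingers move at their own pace and stop on an object; "grip_force" is the grip in N (left out, the last holds). Time passes only in rows, so rows that repeat a pose let the fingers close. It gives the time, the measured TCP pose, the force, the opening and the grip force at its end, in the units of the state.
- manip.get_state(): the state, without advancing time (a new reading comes with each control period).
- imaging.get_image(name): name is "scene" or "side" or "wrist"; returns the picture (420x560x3 uint8, blue, green, red); there is no depth.
- imaging.calibration(name): a dict with "mtx" (3x3 intrinsics, pixels), "cam_to_world" (4x4, takes a point from camera to world coordinates). Camera axes: x right, y down, z forward; pixel columns grow to the right and rows downward; lengths in m; the calibration is good to about 2 mm. A picture is of the moment at which its call begins: read the wrist's pose just before it. calibration takes no time and is no camera call; for the wrist camera it gives the pose at the moment of the call.
- manip.sign_off(): hands the job in; it is judged then, once.
The state is a dict: "clock": time; "qpos": joint angles; "qd": joint speeds; "effort": joint torques, N m; "position": TCP position; "ee_rot": TCP orientation; "contact_force": force on the tool from outside, world axes, zero at the start; "moment": the same for the moment, N m; "width": finger opening in m; "gripper_force": force on a finger pad.
Only numpy, scipy, OpenCV 4.12 (cv2) and the standard library are available. Lean on these libraries where they do the work, as an engineer would, in place of code of your own. Each camera call takes 0.05 s, during which the arm holds its last target. There are 200 camera calls.

## Working session

There is one attempt and no reset: what is moved stays moved. The work goes in short steps, Python scripts to look and compute and a tool call to move; the robot and the scene stay as the last step left them, time stands still between calls to the robot, and variables do not carry over. Pictures are saved under pics/ and viewed, at most 14 in all, crops included, and the job is handed in when it is done.

Besides the shell and the picture viewer there is one more tool, called by a JSON object that holds its "name" and its "arguments". jog_arm: Moves the arm, as the interface text tells. Its arguments: {"type":"object","properties":{"deltas":{"type":"array"},"grip_force":{"type":"number"}},"required":["deltas"]}

```bash
mkdir -p pics
python3 - <<'E'
from rig import manip, imaging
import cv2,numpy as np
for n in("scene","side"):
    im=imaging.get_image(n); cv2.imwrite(f"pics/{n}0.png",im)
    c=imaging.calibration(n); print(n,np.round(c["mtx"],1).tolist(),np.round(c["cam_to_world"],3).tolist())
im=imaging.get_image("wrist");cv2.imwrite("pics/wrist0.png",im)
print(np.round(imaging.calibration("wrist")["cam_to_world"],3).tolist())
print(manip.get_state())
E
```

```text
scene [[427.7, 0.0, 273.1], [0.0, 427.7, 203.4], [0.0, 0.0, 1.0]] [[0.747, 0.535, -0.394, 0.964], [0.665, -0.608, 0.434, -0.502], [-0.007, -0.586, -0.81, 0.93], [0.0, 0.0, 0.0, 1.0]]
side [[487.3, 0.0, 277.4], [0.0, 487.3, 214.4], [0.0, 0.0, 1.0]] [[1.0, 0.006, 0.031, 0.49], [-0.02, -0.616, 0.787, -0.876], [0.024, -0.788, -0.616, 0.733], [0.0, 0.0, 0.0, 1.0]]
[[1.0, 0.0, -0.001, 0.575], [-0.0, -0.957, -0.292, 0.074], [-0.001, 0.292, -0.957, 0.374], [0.0, 0.0, 0.0, 1.0]]
{'clock': 0.15, 'qpos': array([-1.21013227e-01,  2.76475692e-01,  1.50584896e+00, -3.49705411e-06,
        1.36069754e+00, -1.20995620e-01]), 'qd': array([-2.76816500e-05, -1.19286593e-03, -4.83958573e-03, -2.17810451e-03,
        3.13337774e-04,  4.59498692e-04]), 'effort': array([ 9.65923646e-04, -4.17143512e+01, -2.46032345e+01, -1.26433165e-04,
        7.58384820e-03, -3.43765259e-05]), 'position': array([5.74620986e-01, 3.18784713e-05, 2.41620961e-01]), 'ee_rot': array([-5.61675734e-04,  7.07112567e-01,  7.07100634e-01, -4.42058968e-04]), 'contact_force': array([ 0.43996337, -0.09121051, -0.49739652]), 'moment': array([ 0.00741296, -0.01896912, -0.03903923]), 'gripper_force': 0.0, 'width': 0.085562093204884}
```

View pics/scene0.png

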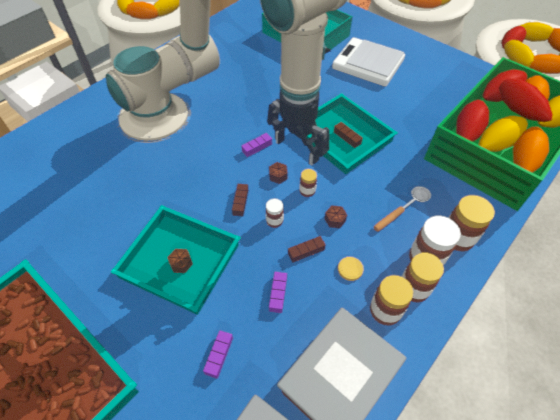

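View pics/wrist0.png

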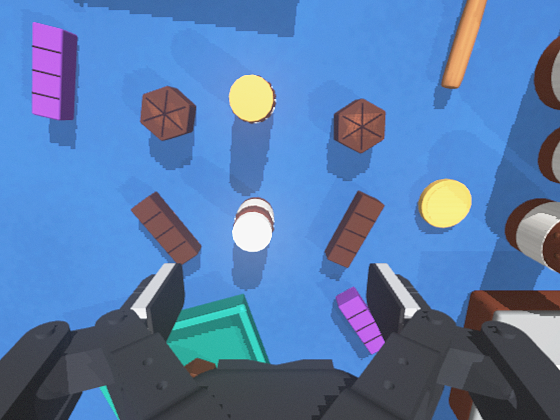

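The wrist picture shows hexes at (167,113) and (360,125), bars at (166,228) and (355,229), the gold-lid jar at (252,98) and the white-lid jar at (253,225). In the scene picture the hex tray is at (177,256) and the bar tray at (345,133).

```bash
cat > h.py <<'E'
import cv2,numpy as np
from rig import manip, imaging
def ray(cal,uv,z):
    K,T=cal["mtx"],cal["cam_to_world"]
    d=(T[:3,:3]@np.linalg.inv(K)@np.c_[uv,np.ones(len(uv))].T).T
    o=T[:3,3]; return (o+d*((z-o[2])/d[:,2])[:,None])[:,:2]
def brown(im,vmin=0):
    h,s,v=cv2.split(cv2.cvtColor(im,cv2.COLOR_BGR2HSV))
    return (((h<14)|(h>172))&(s>70)&(v>max(vmin,25))&(v<190)).astype(np.uint8)*255
def blobs(m,amin=300):
    m=cv2.morphologyEx(m,cv2.MORPH_CLOSE,np.ones((5,5)))
    m=cv2.morphologyEx(m,cv2.MORPH_OPEN,np.ones((3,3)))
    return [c for c in cv2.findContours(m,cv2.RETR_EXTERNAL,cv2.CHAIN_APPROX_NONE)[0] if cv2.contourArea(c)>amin]
E
python3 - <<'E'
from h import *
im=cv2.imread("pics/wrist0.png");hsv=cv2.cvtColor(im,cv2.COLOR_BGR2HSV)
for n in("wrist0","scene0"):
  im=cv2.imread(f"pics/{n}.png");hsv=cv2.cvtColor(im,cv2.COLOR_BGR2HSV)
  for c in blobs(brown(im),80):
    m=np.zeros(im.shape[:2],np.uint8);cv2.drawContours(m,[c],-1,1,-1)
    print(n,np.round(cv2.minAreaRect(c)[0]),cv2.contourArea(c),np.histogram(hsv[...,2][m>0],bins=range(20,200,10))[0])
cal=imaging.calibration("scene")
print(ray(cal,np.array([[180,260],[348,134],[177,256],[345,133]]),0.03))
im=cv2.imread("pics/wrist0.png")
cv2.imwrite("pics/crop.png",cv2.resize(im[70:270,120:400],None,fx=2.8,fy=2.8,interpolation=cv2.INTER_CUBIC))
E
```

```text
wrist0 [460. 404.] 516.0 [  0   0   0   0  12 505  41   1   0   0   1   0   0   0   0   0   0]
wrist0 [200. 365.] 282.0 [  0   0   0   0   0   1  59 233   6   6   4   4   2   0   0   0   0]
wrist0 [512. 310.] 2029.5 [  0   0   0   5 788 753  69  51  66  99 286  29   7   0   0   0   0]
wrist0 [551. 247.] 562.5 [  0   0   0   8  49 385  80  56  25   9   1   2   0   0   0   0   0]
wrist0 [522. 217.] 558.0 [  0   0   0   0  95 503  25   0   0   0   0   0   0   0   0   0   0]
wrist0 [164. 231.] 1573.5 [   0    0    0    0    0   17   41   34   46   74 1171  267    0    0
    0    0    0]
wrist0 [356. 231.] 1632.5 [   0    0    0    0    0   30   38   72   56   74 1185  262    0    0
    0    0    0]
wrist0 [548. 156.] 574.0 [  0   0   0   0  19 593   8   9   1   3   0   1   1   1   0   0   0]
wrist0 [361. 126.] 1846.5 [  0   0   0   0   4  63  63  72  76  86 447 629 180 116  75  62  38]
wrist0 [165. 113.] 1920.5 [  0   0   0   0   2  56  80 118  81  95 507 738 175  93  49   3   0]
wrist0 [547.  72.] 943.5 [  0   0   0   0  63 737  97  92  27   1   1   1   2   1   0   1   0]
wrist0 [460.  
[... 1014 characters left out ...]
0 [347. 133.] 208.5 [  0   0   0   3  36  12   7  26  38 118   0   0   0   0   0   0   0]
scene0 [472. 121.] 673.5 [  0   0   0   0   0   0   2  11  31  35  44  52  61  74 103 145 173]
scene0 [521.  94.] 1647.0 [  0   0   0   0   0  30  70  99 104 137 132 180 200 209 221 156 162]
scene0 [554.  44.] 89.5 [ 0  0  0  0  0  0  0  0 11 25 20 14 12 13 12  2  0]
scene0 [513.  35.] 166.0 [ 0  0  0  0  0  0  0  0  0  9  9 12 14 21 27 42 56]
scene0 [142.  15.] 141.0 [ 0  0  0  0  0  0  0  0  0  0  0 27 40 28 40 35  2]
scene0 [425.   4.] 184.0 [ 0  0  0  0  0  0  0  0  0  0  9 23 45 34 42 41 23]
[[ 0.47065178 -0.28992831]
 [ 0.52417717  0.31376416]
 [ 0.45707339 -0.28754638]
 [ 0.51512555  0.31130689]]
```

View pics/crop.png

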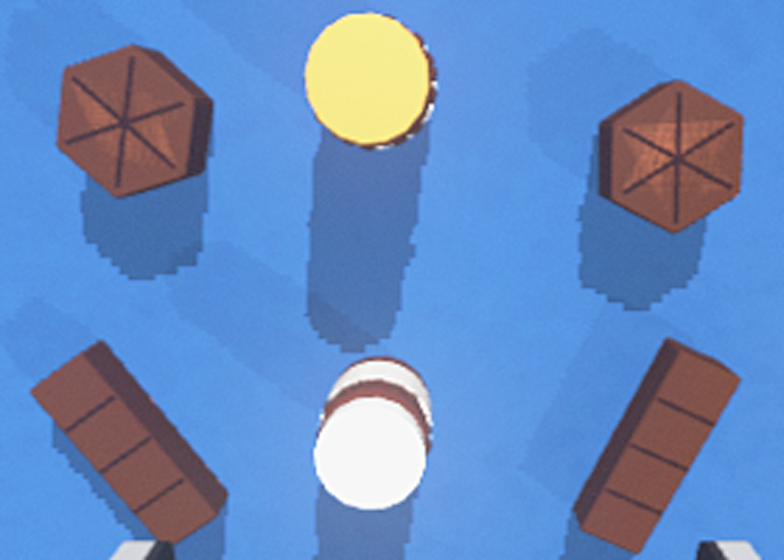

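The crop separates bright top faces from darker sides, so V>110 will isolate the tops. Hexes are at about (125,122) and (675,155) in the crop, bars at (130,450) and (655,445).

```bash
cat >> h.py <<'E'
def tops(im,cal,vmin=112,dz=0.0,amin=300):
    out=[]
    for c in blobs(brown(im,vmin) | ((cv2.cvtColor(im,cv2.COLOR_BGR2HSV)[...,0]<14)&(im[...,2]>=vmin)&(im[...,2]<235)&(cv2.cvtColor(im,cv2.COLOR_BGR2HSV)[...,1]>70)).astype(np.uint8)*255,amin):
        (p,(a,b),_)=cv2.minAreaRect(c)
        bar=max(a,b)/min(a,b)>1.8
        w=ray(cal,cv2.convexHull(c)[:,0].astype(float),dz+(0.026 if bar else 0.03))
        r=cv2.minAreaRect((w*1000).astype(np.float32))
        if bar:
            q=cv2.boxPoints(r); e=max((q[1]-q[0],q[2]-q[1]),key=np.linalg.norm)
            ang=np.degrees(np.arctan2(e[1],e[0]))%180
            out.append(("bar",np.round(p),np.round(r[0],1),np.round(r[1],1),round(ang,1)))
        else:
            # hexagon: centroid by moments, yaw (face normal) by 6-fold fit of hull's support widths
            M=cv2.moments((w*1000).astype(np.float32)); cen=np.array([M["m10"],M["m01"]])/M["m00"]
            t=np.radians(np.arange(0,180,.5)); s=(w*1000)@np.array([np.cos(t),np.sin(t)]); wd=s.max(0)-s.min(0)
            z=(-wd*np.exp(6j*t)).sum(); ang=np.degrees(np.angle(z))/6%60
            out.append(("hex",np.round(p),np.round(cen,1),(round(wd.min(),1),round(wd.max(),1)),round(ang,1)))
    return out
def lids(im,cal,z=.07):
    h,s,v=cv2.split(cv2.cvtColor(im,cv2.COLOR_BGR2HSV))
    for n,m in(("gold",(h>20)&(h<35)&(s>80)&(v>180)),("white",(s<25)&(v>225))):
        for c in blobs(m.astype(np.uint8)*255,500):
            w=ray(cal,c[:,0].astype(float),z)*1000
            print(n,np.round(cv2.minEnclosingCircle(w.astype(np.float32))[0]),round(cv2.minEnclosingCircle(w.astype(np.float32))[1]))
E
python3 - <<'E'
from h import *
im=cv2.imread("pics/wrist0.png");cal=imaging.calibration("wrist")
for t in tops(im,cal): print(*t)
lids(im,cal)
E
```

```text
bar [164. 231.] [443.  -61.1] [28.4 87.6] 124.8
bar [356. 231.] [669.8 -61.6] [88.6 28.1] 65.2
hex [362. 126.] [666.5  60.8] (np.float64(47.8), np.float64(54.7)) 3.3
hex [165. 113.] [458.3  73.6] (np.float64(48.1), np.float64(54.5)) 47.6
bar [457.  43.] [756.8 139.1] [18.9 78.6] 90.1
gold [747. -13.] 26
gold [552.  87.] 20
white [554. -43.] 25
```

{"name": "jog_arm", "arguments": {"deltas": [0,0,0,-110,-245,0,1,0,0,0,-110,-245,0,1,0,0,0,-110,-245,0,1,0,0,0,-110,-245,0,1,0,0,0,-110,-245,0,1,0,0,0,-110,-245,0,1,0,0,0,-110,-245,0,1,0,0,0,-110,-245,0,1,0,0,0,-110,-245,0,1,0,0,0,-110,-245,0,1]}}

```text
clock: 1.15
position: [0.4655, -0.2438, 0.2423]
ee_rot: [-0.0, 0.706, 0.708, 0.0]
contact_force: [-0.6, -0.6, 0.3]
width: 0.0851
gripper_force: 0.0
```

Run:
```python
from h import *
im=imaging.get_image("wrist");cal=imaging.calibration("wrist");cv2.imwrite("pics/hextray.png",im)
for t in tops(im,cal,80,.004): print(*t)
print(manip.get_state()["position"])
```

```text
hex [274. 220.] [ 464.8 -287.8] (np.float64(48.0), np.float64(60.3)) 8.4
bar [473.  18.] [657.7 -81.6] [47.1 29.7] 65.3
hex [263.  15.] [455.2 -83.8] (np.float64(28.4), np.float64(53.9)) 33.2
[ 0.46549896 -0.24384394  0.24229964]
```

View pics/hextray.png

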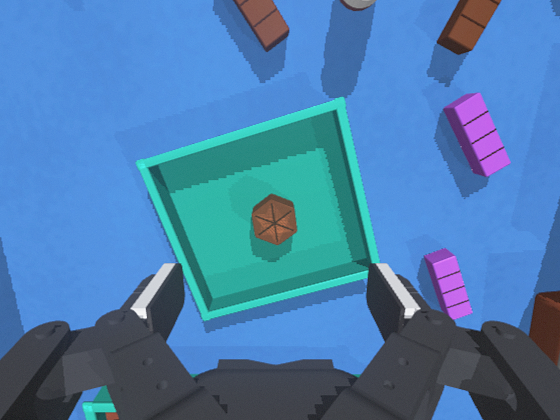

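Hex tray seen whole, turned about 15°, rim corners near (140,163), (343,99), (378,272), (205,320); hex_0 is at (274,220). I'll tighten its top mask and get the tray's centre.

Run:
```python
from h import *
im=cv2.imread("pics/hextray.png");cal=imaging.calibration("wrist")
h,s,v=cv2.split(cv2.cvtColor(im,cv2.COLOR_BGR2HSV))
print(v[195:247:3,250:302:3])
for vm in(95,105,112):
  for t in tops(im,cal,vm,.004):
    if abs(t[1][0]-274)<8 and t[1][1]>100: print(vm,*t)
w=ray(cal,np.array([[140,163],[343,99],[378,272],[205,320.]]),.037)*1000
r=cv2.minAreaRect(w.astype(np.float32));print(r,np.round(w))
```

```text
[[172 175 173 173 173 175 114  93  96 140 183 173 183 183 182 181 182 183]
 [172 173 174 173 177  86  84  91  94  92  96 102 167 186 184 185 186 180]
 [173 172 172 157  85  87 119 124 122 101  95  93  92  94 156 183 184 184]
 [172 171 112  88  82 123 126  79 128 123 127 128  92  93  94 184 182 183]
 [175 123  82  92 127 122 124 102 136 123 124 120 122 129 124 187 184 182]
 [173  88 108 123 123 122 137 123 140 140 125 124 124 114 122 169 185 181]
 [177 126 125 124 120 124 135 132 117 139 132 123  91 118 124 150 184 183]
 [180 127  70 124 153 144 134 144 107 139 140  71 143 125 123 143 180 180]
 [153 122 128 159 110  95 149 163  93 140  84 171 152 123 125 101 184 182]
 [153 110 123 135 159 150 135  83  74 123 156 156 160 122 125 116 184 183]
 [162  97 124 122 157 168 171  71 107 140  80 117 143 134 121 125 183 181]
 [163 117 124 122 136 141  68 162 139 157 161 147 100  92 131 124 187 182]
 [133 128 122 128  90 124 159 151 141 173 179 156 151 139 117 121 184 182]
 [133 136 123  66 140 143 137 152 149 140 147 123 121 123 109 183 183 182]
 [133 138  97 126 125 124 123 120 151 123 133 125 124 116 160 182 183 184]
 [162 136 134 137 129 107 126 120 129  83 120 124 133 133 161 182 181 184]
 [163 136 137 135 134 134 137 124 126 126  95 136 135 138 181 184 184 184]
 [182 138 135 135 134 136 134 137 134 137 135 136 137 136 185 180 180 182]]
95 hex [274. 220.] [ 465.2 -288.6] (np.float64(48.0), np.float64(58.9)) 9.6
105 hex [274. 222.] [ 464.8 -290.2] (np.float64(48.0), np.float64(54.7)) 8.8
112 hex [274. 222.] [ 465.  -290.2] (np.float64(47.8), np.float64(54.7)) 8.3
((456.3685302734375, -288.35467529296875), (227.91128540039062, 206.98690795898438), 16.989492416381836) [[ 320. -222.]
 [ 535. -156.]
 [ 590. -353.]
 [ 378. -421.]]
```

{"name": "jog_arm", "arguments": {"deltas": [0,0,-6,-7,318,-60,1,0,0,-12.4,-7,318,-100,1,0,0,-12.4,-7,318,-130,1,0,0,-12.4,-7,318,-130,1,0,0,-12.4,-7,318,-130,1,0,0,-12.4,-7,318,-130,1,0,0,-12.4,-7,318,-130,1,0,0,-12.4,-7,318,-130,1,0,0,-12.4,-7,318,-130,1,0,0,-12.4,-7,318,-130,1,0,0,-12.4,-7,318,-170,1,0,0,-12.4,-7,318,-200,1,0,0,-12.4,-7,318,-220,1,0,0,-12.4,-7,318,-229,1,0,0,-12.4,-7,318,-229,1]}}

```text
clock: 2.7
position: [0.4581, 0.0719, 0.013]
ee_rot: [-0.0, 0.78, 0.626, -0.0]
contact_force: [-0.3, -1.1, -0.4]
width: 0.0852
gripper_force: 0.0
```

{"name": "jog_arm", "arguments": {"deltas": [0,0,0,0,0,0,0,0,0,0,0,0,0,0,0,0,0,0,0,0,0,0,0,0,0,0,0,0,0,0,0,0,0,0,0,0,0,0,0,0,0,0], "grip_force": 40}}

```text
clock: 3.3
position: [0.4591, 0.0729, 0.0146]
ee_rot: [0.001, 0.779, 0.627, 0.001]
contact_force: [-0.0, -1.7, 6.3]
width: 0.0495
gripper_force: 42.3
```

{"name": "jog_arm", "arguments": {"deltas": [0,0,0,0,0,40,0,0,0,0,0,0,90,0,0,0,0,0,-50,90,0,0,0,-9,-10,-100,90,0,0,0,-17,-20,-150,90,0,0,0,-25,-30,-200,90,0,0,0,-33,-40,-250,90,0,0,0,-39.1,-46.5,-300,90,0,0,0,-39.1,-46.5,-345,90,0,0,0,-39.1,-46.5,-371,90,0,0,0,-39.1,-46.5,-371,90,0,0,0,-39.1,-46.5,-371,90,0,0,0,-39.1,-46.5,-371,90,0]}}

```text
clock: 4.6
position: [0.4111, -0.2965, 0.1032]
ee_rot: [-0.001, 0.944, 0.33, -0.0]
contact_force: [0.5, 1.3, -0.1]
width: 0.0493
gripper_force: 42.4
```

Run:
```python
from h import *
im=imaging.get_image("wrist");cal=imaging.calibration("wrist");cv2.imwrite("pics/c1.png",im)
print(manip.get_state()["position"],manip.get_state()["contact_force"],manip.get_state()["width"])
```

```text
[ 0.41121953 -0.29634331  0.10327872] [ 0.11003776  0.23499867 -0.3176404 ] 0.04897801551837208
```

View pics/c1.png

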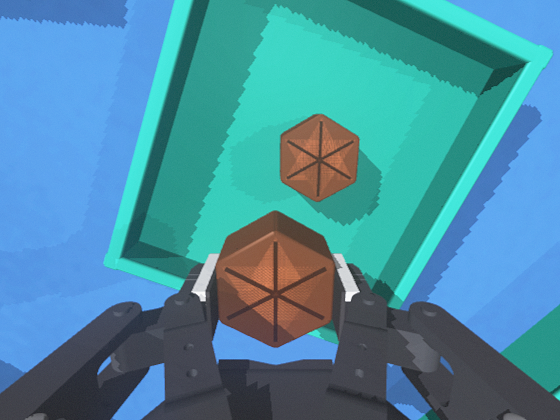

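Hex_1 is held squarely (275,290) and hex_0 stands at (320,157) with nearly the same yaw; I'll measure both.

Run:
```python
from h import *
im=cv2.imread("pics/c1.png");cal=imaging.calibration("wrist")
for t in tops(im,cal,118,.004): print(*t)
for t in tops(im,cal,118,.0886): print(*t)
```

```text
hex [280. 279.] [ 379.7 -328.9] (np.float64(67.7), np.float64(95.9)) 5.6
hex [319. 158.] [ 465.2 -290.3] (np.float64(48.8), np.float64(55.3)) 8.4
hex [280. 279.] [ 417.5 -296.2] (np.float64(39.3), np.float64(55.6)) 5.6
hex [319. 158.] [ 467.1 -273.8] (np.float64(28.3), np.float64(32.1)) 8.4
```

Run:
```python
from h import *
cal=imaging.calibration("wrist")
w=ray(cal,np.array([[276,293],[276,240],[276,347.],[227,268],[326,267]]),.1186)*1000
print(w,manip.get_state()["position"])
```

```text
[[ 412.7626393  -296.78969031]
 [ 431.77355675 -281.60018741]
 [ 391.0593462  -314.13037017]
 [ 409.308      -273.52876594]
 [ 435.27242378 -305.32220385]] [ 0.41121953 -0.29634331  0.10327872]
```

{"name": "jog_arm", "arguments": {"deltas": [0,0,0,-1,-1,-40,0,0,0,0,-1,-1,-70,0,0,0,0,-1,-1,-80,0,0,0,0,-1,-1,-84,0,0,0,0,-1,-1,-84,0,0,0,0,1,-1,-84,0,0,0,0,3,-0.5,-84,0,0,0,0,4,-0.3,-84,0,0,0,0,4,-0.3,-84,0]}}

```text
clock: 5.55
position: [0.4161, -0.2986, 0.0198]
ee_rot: [0.001, 0.944, 0.33, 0.0]
contact_force: [-0.7, -1.0, -0.8]
width: 0.0494
gripper_force: 42.5
```

{"name": "jog_arm", "arguments": {"deltas": [0,0,0,0,0,0,1,0,0,0,0,0,0,1,0,0,0,0,0,0,1,0,0,0,0,0,0,1,0,0,0,0,0,20,1,0,0,0,0,0,60,1,0,0,0,0,0,100,1,0,0,0,0,0,100,1]}}

```text
clock: 6.35
position: [0.4185, -0.301, 0.1245]
ee_rot: [0.005, 0.944, 0.33, 0.003]
contact_force: [0.2, -0.7, 0.6]
width: 0.0854
gripper_force: 0.0
```

Run:
```python
from h import *
im=imaging.get_image("wrist");cal=imaging.calibration("wrist");cv2.imwrite("pics/c2.png",im)
print(manip.get_state()["position"])
for t in tops(im,cal,118,.004): print(*t)
```

```text
[ 0.41709149 -0.29978462  0.12203666]
hex [287. 184.] [ 441. -292.] (np.float64(54.3), np.float64(100.4)) 6.2
```

View pics/c2.png

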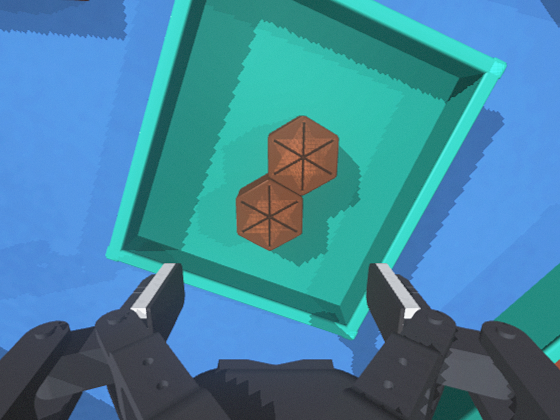

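Hex_1 lies flush against hex_0, centres at pixels (269,216) and (303,157). Next: hex_2.

Run:
```python
from h import *
cal=imaging.calibration("wrist")
w=ray(cal,np.array([[303,157.],[269,216]]),.034)*1000; d=w[0]-w[1]
print(w,np.hypot(*d),np.degrees(np.arctan2(d[1],d[0])))
c=w.mean(0); n=np.array([-d[1],d[0]])/np.hypot(*d); print("third",c+n*43.3, "start",c+n*48)
print(manip.get_state()["position"])
```

```text
[[ 465.43590663 -288.35736196]
 [ 416.36547485 -296.58743869]] 49.75581812962272 9.521014322996923
third [ 433.73846658 -249.76885779] start [ 432.96104271 -245.13360029]
[ 0.41709149 -0.29978462  0.12203666]
```

{"name": "jog_arm", "arguments": {"deltas": [0,0,8,20,30,20,1,0,0,16,50,70,20,1,0,0,24,80,110,20,1,0,0,32,105,150,20,1,0,0,40,130,190,20,1,0,0,48,155,225,20,1,0,0,54.8,180,260,20,1,0,0,54.8,205,300,20,1,0,0,54.8,230,330,20,1,0,0,54.8,250,360,20,1,0,0,54.8,250,360,20,1,0,0,54.8,250,360,-20,1,0,0,54.8,250,360,-50,1,0,0,54.8,250,360,-50,1]}}

```text
clock: 7.8
position: [0.6604, 0.0611, 0.0633]
ee_rot: [-0.005, 0.687, 0.727, -0.005]
contact_force: [-1.4, -1.2, -0.2]
width: 0.0855
gripper_force: 0.0
```

{"name": "jog_arm", "arguments": {"deltas": [0,0,0,0,0,0,1,0,0,0,0,0,0,1]}}

```text
clock: 8.0
position: [0.6665, 0.0612, 0.0707]
ee_rot: [0.001, 0.687, 0.727, 0.001]
contact_force: [-0.1, -0.6, 0.7]
width: 0.0853
gripper_force: 0.0
```

{"name": "jog_arm", "arguments": {"deltas": [0,0,0,0,0,-30,1,0,0,0,0,0,-50,1,0,0,0,0,0,-56,1,0,0,0,0,0,-56,1,0,0,0,0,0,-56,0,0,0,0,0,0,-56,0,0,0,0,0,0,-56,0,0,0,0,0,0,-56,0,0,0,0,0,0,-56,0,0,0,0,0,0,-56,0], "grip_force": 40}}

```text
clock: 9.0
position: [0.6667, 0.0617, 0.015]
ee_rot: [0.001, 0.686, 0.727, 0.001]
contact_force: [-0.9, -0.2, 6.1]
width: 0.0494
gripper_force: 43.4
```

{"name": "jog_arm", "arguments": {"deltas": [0,0,0,0,0,40,0,0,0,0,0,0,90,0,0,0,2,-25,-35,90,0,0,0,5.7,-55,-75,90,0,0,0,5.7,-85,-112,90,0,0,0,5.7,-115,-150,90,0,0,0,5.7,-145,-190,90,0,0,0,5.7,-175,-228,90,0,0,0,5.7,-205,-268,90,0,0,0,5.7,-225,-295,90,0,0,0,5.7,-234,-306,90,0,0,0,5.7,-234,-306,90,0,0,0,5.7,-234,-306,90,0,0,0,5.7,-234,-306,90,0]}}

```text
clock: 10.4
position: [0.4324, -0.2432, 0.1033]
ee_rot: [0.0, 0.649, 0.761, 0.0]
contact_force: [0.4, -1.3, -0.6]
width: 0.0494
gripper_force: 42.7
```

Run:
```python
from h import *
im=imaging.get_image("wrist");cal=imaging.calibration("wrist");cv2.imwrite("pics/c3.png",im)
print(manip.get_state()["position"],manip.get_state()["width"])
```

```text
[ 0.43237852 -0.24320451  0.10327216] 0.04941182730973078
```

View pics/c3.png

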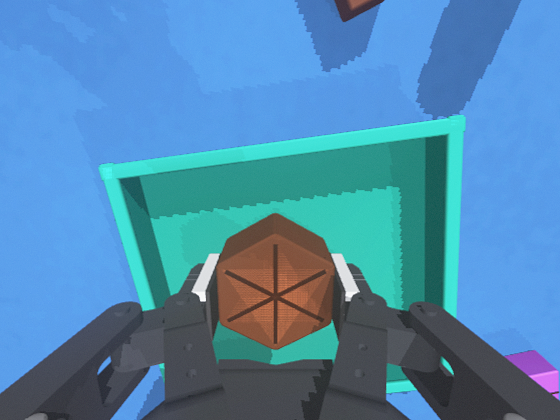

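Hex_2 is held squarely at (276,296), above and clear of the pocket. Lowering with a gap, then pushing it into the pocket.

{"name": "jog_arm", "arguments": {"deltas": [0,0,0,0,0,-40,0,0,0,0,0,0,-70,0,0,0,0,0,0,-80,0,0,0,0,0,0,-84,0,0,0,0,0,0,-84,0,0,0,0,0.3,-2,-84,0,0,0,0,0.7,-4.5,-84,0,0,0,0,1,-6.5,-84,0,0,0,0,1.2,-7.8,-84,0,0,0,0,1.2,-7.8,-84,0,0,0,0,1.2,-7.8,-84,0]}}

```text
clock: 11.55
position: [0.4328, -0.2523, 0.0194]
ee_rot: [0.0, 0.649, 0.76, -0.0]
contact_force: [0.0, 0.2, -1.4]
width: 0.0495
gripper_force: 42.7
```

{"name": "jog_arm", "arguments": {"deltas": [0,0,0,0,0,0,1,0,0,0,0,0,0,1,0,0,0,0,0,0,1,0,0,0,0,0,0,1,0,0,0,0,0,20,1,0,0,0,0,0,60,1,0,0,0,0,0,100,1,0,0,0,0,0,130,1,0,0,0,0,0,130,1,0,0,0,0,0,130,1]}}

```text
clock: 12.55
position: [0.4328, -0.2521, 0.1497]
ee_rot: [0.001, 0.649, 0.76, 0.0]
contact_force: [-0.5, 0.8, -0.1]
width: 0.0857
gripper_force: 0.0
```

Run:
```python
from h import *
im=imaging.get_image("wrist");cal=imaging.calibration("wrist");cv2.imwrite("pics/c4.png",im)
print(manip.get_state()["position"])
```

```text
[ 0.43210422 -0.25158892  0.14864065]
```

View pics/c4.png

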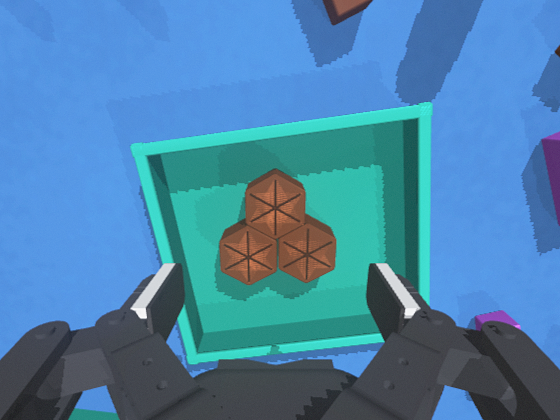

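The three hexes form a tight triangle, centres at (275,208), (249,256), (306,256). On to the bars.

Run:
```python
from h import *
cal=imaging.calibration("wrist")
w=ray(cal,np.array([[275.5,207.5],[248.5,256],[306.5,256]]),.034)*1000
print(w,[np.linalg.norm(w[i]-w[i-1]) for i in range(3)])
```

```text
[[ 432.7362602  -252.17940907]
 [ 416.52899577 -299.11987706]
 [ 466.10550459 -291.25007217]] [np.float64(51.38115594527783), np.float64(49.65967132598177), np.float64(50.19725147090922)]
```

{"name": "jog_arm", "arguments": {"deltas": [0,0,7,3,45,0,1,0,0,14,6,95,0,1,0,0,21,9,140,0,1,0,0,25.8,10,180,0,1,0,0,25.8,10,191,0,1,0,0,25.8,10,191,-20,1,0,0,25.8,10,191,-60,1,0,0,25.8,10,191,-90,1,0,0,25.8,10,191,-90,1,0,0,25.8,10,191,-90,1]}}

```text
clock: 13.6
position: [0.4421, -0.0613, 0.0586]
ee_rot: [-0.001, 0.464, 0.886, -0.0]
contact_force: [1.5, -0.7, 0.1]
width: 0.0855
gripper_force: 0.0
```

{"name": "jog_arm", "arguments": {"deltas": [0,0,0,0.5,0,-30,1,0,0,0,0.5,0,-44,1,0,0,0,0.5,0,-44,1,0,0,0,0.5,0,-44,0,0,0,0,0.5,0,-44,0,0,0,0,0.5,0,-44,0,0,0,0,0.5,0,-44,0,0,0,0,0.5,0,-44,0,0,0,0,0.5,0,-44,0,0,0,0,0.5,0,-44,0,0,0,0,0.5,0,-44,0], "grip_force": 40}}

```text
clock: 14.7
position: [0.444, -0.0613, 0.0163]
ee_rot: [0.001, 0.463, 0.886, 0.0]
contact_force: [-1.3, -0.4, 8.0]
width: 0.0295
gripper_force: 41.1
```

{"name": "jog_arm", "arguments": {"deltas": [0,0,0,0,0,40,0,0,0,0,0,0,90,0,0,0,-7,8,48,120,0,0,0,-14,16,96,140,0,0,0,-21,24,144,160,0,0,0,-28,32,192,180,0,0,0,-34.8,40,240,190,0,0,0,-34.8,50,288,190,0,0,0,-34.8,60,336,190,0,0,0,-34.8,70,384,190,0,0,0,-34.8,78,430,190,0,0,0,-34.8,78,445,190,0,0,0,-34.8,78,445,190,0,0,0,-34.8,78,445,190,0,0,0,-34.8,78,445,190,0]}}

```text
clock: 16.2
position: [0.5209, 0.3827, 0.2051]
ee_rot: [0.0, 0.707, 0.707, -0.001]
contact_force: [-0.1, 0.4, -0.2]
width: 0.0295
gripper_force: 40.1
```

Run:
```python
from h import *
im=imaging.get_image("wrist");cal=imaging.calibration("wrist");cv2.imwrite("pics/c5.png",im)
print(manip.get_state()["position"],manip.get_state()["width"])
for vm in(95,105):
  for t in tops(im,cal,vm,.004): print(*t)
```

```text
[0.52102648 0.38250258 0.20531874] 0.029137361014028033
hex [547. 366.] [848. 164.] (np.float64(23.4), np.float64(32.9)) 10.7
bar [272. 270.] [517.8 280.2] [230.1  89.8] 89.9
bar [269. 268.] [514.1 282.1] [231.8  88.8] 84.5
```

View pics/c5.png

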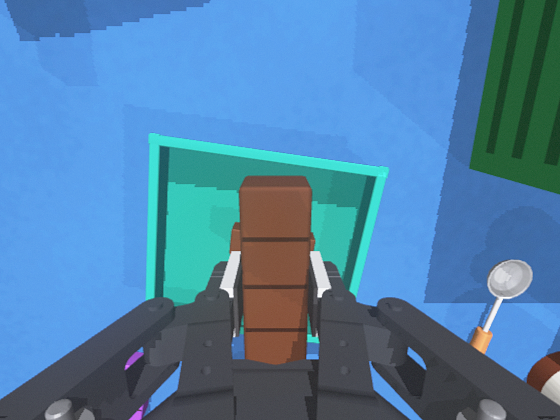

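The carried bar hides bar_0 (peeking at (237,237)); the tray spans (152,138)–(385,170) at its far side. I'll back off in y so bar_0 appears above the carried bar.

{"name": "jog_arm", "arguments": {"deltas": [0,0,0,0,-50,20,0,0,0,0,0,-100,35,0,0,0,0,0,-150,35,0,0,0,0,0,-150,35,0,0,0,0,0,-150,35,0]}}

```text
clock: 16.75
position: [0.5212, 0.2316, 0.2411]
ee_rot: [0.0, 0.709, 0.706, 0.0]
contact_force: [0.8, 0.6, 0.5]
width: 0.0292
gripper_force: 40.1
```

Run:
```python
from h import *
im=imaging.get_image("wrist");cal=imaging.calibration("wrist");cv2.imwrite("pics/c6.png",im)
print(manip.get_state()["position"],manip.get_state()["width"])
for vm in(95,105,112):
  for t in tops(im,cal,vm,.004): print(*t)
h,s,v=cv2.split(cv2.cvtColor(im,cv2.COLOR_BGR2HSV))
m=((h>75)&(h<92)&(s>90)).astype(np.uint8)*255
c=max(blobs(m),key=cv2.contourArea);w=ray(cal,cv2.convexHull(c)[:,0].astype(float),.037)*1000
print(cv2.minAreaRect(w.astype(np.float32)))
```

```text
[0.52120994 0.23305692 0.24076368] 0.029059635172247734
bar [470. 240.] [751.9 161.4] [95.7  9.9] 81.7
bar [275. 270.] [521.3 111.1] [256.1  81. ] 89.8
bar [270.  99.] [517.4 320.9] [28.7 88. ] 172.0
bar [275. 303.] [521.1  72. ] [178.1  80. ] 89.8
bar [470. 240.] [751.9 161.4] [95.7  9.9] 81.7
hex [275. 206.] [521.6 204.3] (np.float64(69.9), np.float64(99.1)) 29.1
bar [270.  99.] [517.4 321. ] [28.4 88. ] 172.0
bar [275. 302.] [520.9  72.8] [176.4  79.4] 89.8
bar [470. 240.] [751.9 161.4] [95.7  9.9] 81.7
hex [275. 211.] [521.4 200. ] (np.float64(59.8), np.float64(96.4)) 32.2
bar [270.  99.] [517.4 321.2] [28.2 87.8] 172.0
((501.9748229980469, 319.6023254394531), (210.7288360595703, 230.01861572265625), 81.89803314208984)
```

View pics/c6.png

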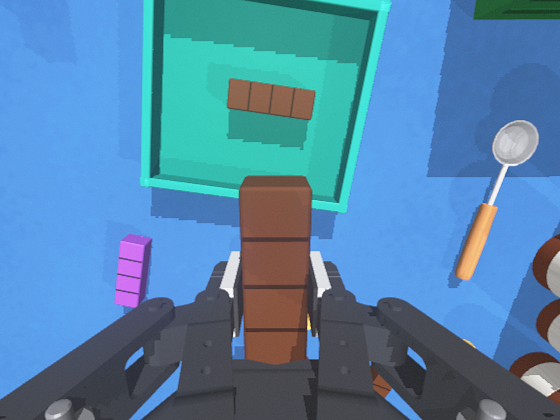

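Bar_0 is at pixel (270,99), turned −8° with the tray. Bar_1 goes 50 mm nearer in the tray (TCP 500, 269), turned 82°.

{"name": "jog_arm", "arguments": {"deltas": [0,0,8,0,5,0,0,0,0,16,-5,10,0,0,0,0,24,-10,20,-10,0,0,0,32,-15,30,-30,0,0,0,40,-21,37,-60,0,0,0,48,-21,37,-80,0,0,0,56,-21,37,-100,0,0,0,64,-21,37,-120,0,0,0,72,-21,37,-130,0,0,0,80,-21,37,-140,0,0,0,82,-21,37,-150,0,0,0,82,-21,37,-150,0,0,0,82,-21,37,-150,0]}}

```text
clock: 18.1
position: [0.5, 0.2719, 0.0901]
ee_rot: [-0.0, 0.07, 0.998, 0.0]
contact_force: [0.5, 0.3, -0.6]
width: 0.0291
gripper_force: 40.1
```

{"name": "jog_arm", "arguments": {"deltas": [0,0,0,0,-2,-30,0,0,0,0,0,-2,-55,0,0,0,0,0,-2,-65,0,0,0,0,0,-2,-69,0,0,0,0,0,-2,-69,0,0,0,0,0,-2,-69,0.45,0,0,0,0,-2,-69,0.45,0,0,0,0,-2,-69,0.45]}}

```text
clock: 18.9
position: [0.5009, 0.2692, 0.0223]
ee_rot: [0.001, 0.07, 0.998, 0.0]
contact_force: [0.8, 0.0, -0.3]
width: 0.0383
gripper_force: 0.0
```

{"name": "jog_arm", "arguments": {"deltas": [0,0,0,0,0,20,0.45,0,0,0,0,0,60,0.45,0,0,0,0,0,100,1,0,0,0,0,0,140,1,0,0,0,0,0,140,1,0,0,0,0,0,140,1]}}

```text
clock: 19.5
position: [0.5007, 0.2691, 0.1628]
ee_rot: [0.001, 0.07, 0.998, 0.001]
contact_force: [0.5, -0.1, -0.4]
width: 0.0854
gripper_force: 0.0
```

{"name": "jog_arm", "arguments": {"deltas": [0,0,-8,12,-24,0,1,0,0,-16,24,-48,0,1,0,0,-24,36,-72,0,1,0,0,-32,50,-100,0,1,0,0,-40,64,-130,0,1,0,0,-48,80,-160,0,1,0,0,-56,96,-190,0,1,0,0,-64,110,-220,0,1,0,0,-72,125,-250,0,1,0,0,-80,140,-280,0,1,0,0,-88,155,-305,0,1,0,0,-96,169,-325,0,1,0,0,-104,169,-331,0,1,0,0,-106.8,169,-331,-20,1,0,0,-106.8,169,-331,-60,1,0,0,-106.8,169,-331,-90,1,0,0,-106.8,169,-331,-90,1,0,0,-106.8,169,-331,-90,1]}}

```text
clock: 21.3
position: [0.6684, -0.0619, 0.0699]
ee_rot: [-0.001, 0.842, 0.539, -0.001]
contact_force: [0.1, 0.2, 0.5]
width: 0.0857
gripper_force: 0.0
```

{"name": "jog_arm", "arguments": {"deltas": [0,0,0,1,0,-30,1,0,0,0,1,0,-50,1,0,0,0,1,0,-54.5,1,0,0,0,1,0,-54.5,1,0,0,0,1,0,-54.5,0,0,0,0,1,0,-54.5,0,0,0,0,1,0,-54.5,0,0,0,0,1,0,-54.5,0,0,0,0,1,0,-54.5,0,0,0,0,1,0,-54.5,0,0,0,0,1,0,-54.5,0,0,0,0,1,0,-54.5,0], "grip_force": 40}}

```text
clock: 22.5
position: [0.6708, -0.0622, 0.0178]
ee_rot: [0.001, 0.842, 0.539, 0.001]
contact_force: [-1.6, -0.1, 4.5]
width: 0.0291
gripper_force: 41.7
```

{"name": "jog_arm", "arguments": {"deltas": [0,0,0,0,0,40,0,0,0,0,0,0,90,0,0,0,8,-10,25,130,0,0,0,16,-20,55,140,0,0,0,24,-30,90,140,0,0,0,32,-42,125,140,0,0,0,40,-54,160,140,0,0,0,48,-66,195,140,0,0,0,56,-80,230,140,0,0,0,64,-94,265,140,0,0,0,72,-108,300,140,0,0,0,80,-122,335,140,0,0,0,88,-136,370,140,0,0,0,96,-150,405,140,0,0,0,104,-156,434.5,120,0,0,0,106.8,-156,434.5,90,0,0,0,106.8,-156,434.5,78,0,0,0,106.8,-156,434.5,78,0,0,0,106.8,-156,434.5,78,0]}}

```text
clock: 24.4
position: [0.5148, 0.3719, 0.0951]
ee_rot: [0.0, 0.071, 0.998, -0.0]
contact_force: [0.6, 0.9, 0.7]
width: 0.0293
gripper_force: 40.9
```

{"name": "jog_arm", "arguments": {"deltas": [0,0,0,0,0,-30,0,0,0,0,0,0,-58,0,0,0,0,0,0,-69,0,0,0,0,0,0,-73,0,0,0,0,0,0,-73,0,0,0,0,0,0,-73,0.43,0,0,0,0,0,-73,0.43,0,0,0,0,0,-73,0.43,0,0,0,0,0,-53,0.43,0,0,0,0,0,-13,0.43,0,0,0,0,0,37,0.43,0,0,0,0,0,87,1]}}

```text
clock: 25.6
position: [0.5139, 0.3723, 0.1836]
ee_rot: [-0.0, 0.07, 0.998, -0.0]
contact_force: [0.5, 0.1, -0.0]
width: 0.0498
gripper_force: 0.0
```

{"name": "jog_arm", "arguments": {"deltas": [0,0,-8,10,-40,10,1,0,0,-16,10,-80,20,1,0,0,-24,10,-80,40,1,0,0,-32,10,-80,60,1,0,0,-40,10,-80,60,1,0,0,-48,10,-80,60,1,0,0,-56,10,-80,60,1,0,0,-64,10,-80,60,1,0,0,-72,10,-80,60,1,0,0,-80,10,-80,60,1,0,0,-82,10,-80,60,1,0,0,-82,10,-80,60,1,0,0,-82,10,-80,60,1]}}

```text
clock: 26.9
position: [0.5242, 0.2924, 0.2421]
ee_rot: [0.0, 0.707, 0.707, 0.0]
contact_force: [0.1, -0.3, 0.4]
width: 0.0855
gripper_force: 0.0
```

Run:
```python
from h import *
im=imaging.get_image("wrist");cal=imaging.calibration("wrist");cv2.imwrite("pics/c7.png",im)
print(manip.get_state()["position"])
for vm in(95,112):
  for t in tops(im,cal,vm,.004): print(*t)
s=imaging.get_image("scene");cv2.imwrite("pics/s2.png",s)
```

```text
[0.52420482 0.29241853 0.24204748]
bar [296. 335.] [552.2  87.2] [44.1 26.5] 6.9
bar [459. 281.] [752.9 165.3] [92.1  8.7] 80.2
bar [254. 200.] [500.4 271.3] [33.3 88.1] 172.1
bar [268. 156.] [517.5 320.6] [30.5 88.3] 171.8
bar [266. 107.] [515.8 372. ] [28.9 88.2] 171.9
bar [459. 281.] [752.9 165.3] [92.   8.5] 78.7
bar [253. 202.] [500.1 269.3] [29.  87.7] 172.1
bar [268. 157.] [517.5 320. ] [28.8 87.8] 171.8
bar [266. 107.] [515.8 372.2] [28.4 87.9] 171.9
```

View pics/c7.png

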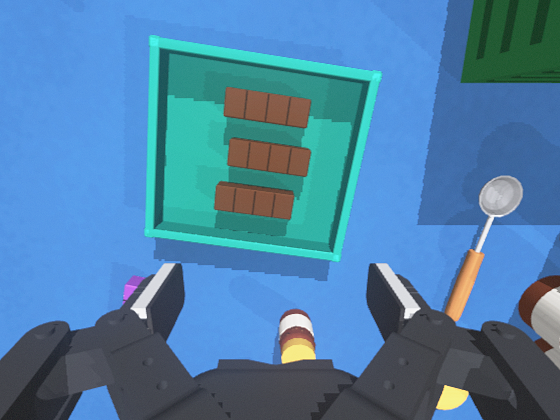

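All three bars lie flat and parallel (171.8–172.1°) at (266,107), (268,157), (254,200). Now a zoomed check of the hex triangle from the earlier picture.

Run:
```python
import cv2
im=cv2.imread("pics/c4.png")
cv2.imwrite("pics/c4z.png",cv2.resize(im[160:295,210:345],None,fx=4.4,fy=4.4,interpolation=cv2.INTER_CUBIC))
```

```text
(no output)
```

View pics/c4z.png

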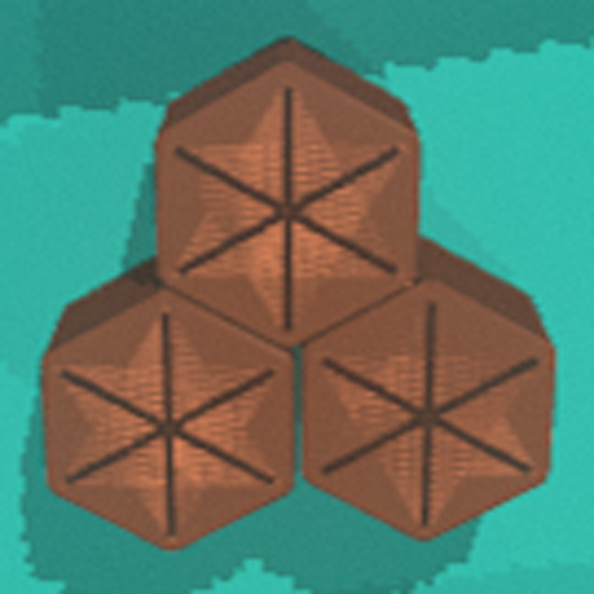

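The zoom shows hex_2 flush with both, but about a 1.5–2 mm gap between hex_0 (429,416) and hex_1 (169,428). I'll close it by gripping hex_0 by its free faces and sliding it along hex_2's face.

{"name": "jog_arm", "arguments": {"deltas": [0,0,3,-8,-45,0,1,0,0,9,-16,-90,0,1,0,0,9,-24,-135,0,1,0,0,9,-32,-180,0,1,0,0,9,-40,-225,0,1,0,0,9,-48,-270,0,1,0,0,9,-56,-315,0,1,0,0,9,-64,-360,0,1,0,0,9,-72,-405,-20,1,0,0,9,-80,-450,-40,1,0,0,9,-86,-500,-70,1,0,0,9,-92,-544,-94,1,0,0,9,-92,-544,-94,1,0,0,9,-92,-544,-94,1,0,0,9,-92,-544,-94,1]}}

```text
clock: 28.5
position: [0.4325, -0.2509, 0.1483]
ee_rot: [0.0, 0.649, 0.76, 0.0]
contact_force: [-0.3, 0.1, 0.7]
width: 0.0854
gripper_force: 0.0
```

```bash
cat >> h.py <<'E'
def lines(im,boxes,cal,z=.034):
    # score-line crossing: dark pixels near the given centre, three lines fitted, pixel->world
    pass
E
python3 - <<'E'
from h import *
imaging.get_image("wrist")
im=imaging.get_image("wrist");cal=imaging.calibration("wrist");cv2.imwrite("pics/c8.png",im)
print(manip.get_state()["position"])
g=im[...,2]; P=[]
a=np.array([[288,211],[169,428],[429,416],[288,88],[288,328],[165,315],[171,532],[431,303],[425,525]])
uv=(a+.5)/4.4-.5+[210,160]
w=ray(cal,uv,.034)*1000
print(np.round(w[:3],1),[round(float(np.linalg.norm(w[i]-w[j])),1) for i,j in((0,1),(0,2),(1,2))])
for i in(3,5,7): d=w[i]-w[i+1];print("normal",round((np.degrees(np.arctan2(d[1],d[0]))+30)%60,1))
o=cv2.imread("pics/c4.png");print(np.abs(o.astype(int)-im)[150:300,200:350].mean())
E
```

```text
[ 0.43287502 -0.25048435  0.14879844]
[[ 433.5 -251.4]
 [ 417.4 -299.1]
 [ 467.5 -288.5]] [50.4, 50.4, 51.2]
normal 9.1
normal 9.1
normal 9.4
8.116592592592593
```

{"name": "jog_arm", "arguments": {"deltas": [0,0,8,34,-39,-20,1,0,0,16,34,-39,-40,1,0,0,24,34,-39,-60,1,0,0,32,34,-39,-80,1,0,0,40,34,-39,-80,1,0,0,48,34,-39,-80,1,0,0,56,34,-39,-80,1,0,0,60,34,-39,-80,1,0,0,60,34,-39,-80,1,0,0,60,34,-39,-80,1]}}

```text
clock: 29.6
position: [0.467, -0.2898, 0.0686]
ee_rot: [0.001, 0.182, 0.983, -0.0]
contact_force: [-0.0, -0.3, -0.8]
width: 0.0854
gripper_force: 0.0
```

{"name": "jog_arm", "arguments": {"deltas": [0,0,0,0,0,-25,1,0,0,0,0,0,-42,1,0,0,0,0,0,-48,1,0,0,0,0,0,-48,1,0,0,0,0,0,-48,0,0,0,0,0,0,-48,0,0,0,0,0,0,-48,0,0,0,0,0,0,-48,0,0,0,0,0,0,-48,0,0,0,0,-0.7,-1,-48,0,0,0,0,-1.5,-1.8,-48,0,0,0,0,-1.8,-2,-48,0,0,0,0,-1.8,-2,-48,0,0,0,0,-1.8,-2,-48,0], "grip_force": 20}}

```text
clock: 31.0
position: [0.4657, -0.2926, 0.0208]
ee_rot: [0.001, 0.183, 0.983, 0.0]
contact_force: [2.3, 1.6, 5.2]
width: 0.0497
gripper_force: 21.7
```

{"name": "jog_arm", "arguments": {"deltas": [0,0,0,0,0,0,0.9,0,0,0,0,0,0,0.9,0,0,0,0,0,0,0.9,0,0,0,0,0,0,0.9,0,0,0,0,0,20,0.9,0,0,-8,-15,15,60,1,0,0,-16,-34,36,100,1,0,0,-24,-34,36,120,1,0,0,-32,-34,36,128,1,0,0,-40,-34,36,128,1,0,0,-48,-34,36,128,1,0,0,-56,-34,36,128,1,0,0,-60,-34,36,128,1,0,0,-60,-34,36,128,1,0,0,-60,-34,36,128,1]}}

```text
clock: 32.5
position: [0.4303, -0.2566, 0.1477]
ee_rot: [-0.0, 0.649, 0.761, 0.0]
contact_force: [0.6, 0.1, -0.1]
width: 0.0853
gripper_force: 0.0
```

Run:
```python
from h import *
imaging.get_image("wrist")
im=imaging.get_image("wrist");cal=imaging.calibration("wrist");cv2.imwrite("pics/c9.png",im)
print(manip.get_state()["position"])
cv2.imwrite("pics/c9z.png",cv2.resize(im[160:295,210:345],None,fx=4.4,fy=4.4,interpolation=cv2.INTER_CUBIC))
```

```text
[ 0.43034573 -0.25660518  0.14773686]
```

View pics/c9z.png

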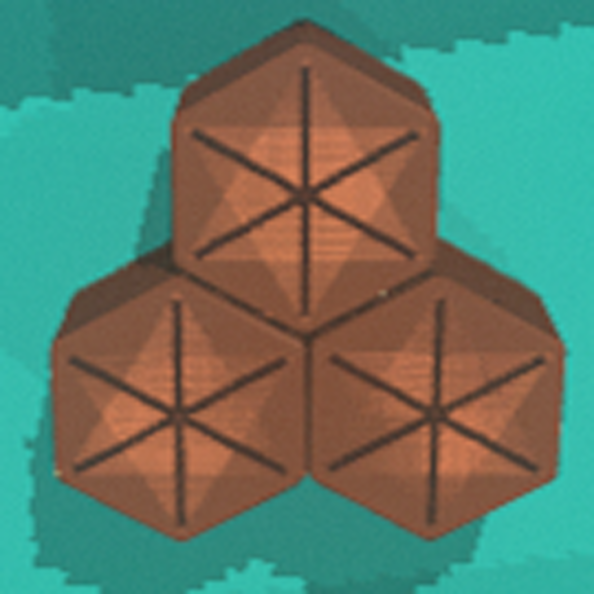

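Now hex_0 (436,414) and hex_1 (180,416) meet along a full face, and hex_2 (306,194) sits in their pocket. A quick check of the distances, jars and state.

Run:
```python
from h import *
cal=imaging.calibration("wrist")
a=np.array([[306,194],[180,416],[436,414]]);uv=(a+.5)/4.4-.5+[210,160]
w=ray(cal,uv,.034)*1000
print(np.round(w,1),[round(float(np.linalg.norm(w[i]-w[j])),1) for i,j in((0,1),(0,2),(1,2))])
m=w[1:].mean(0);d=w[2]-w[1];n=np.array([-d[1],d[0]])/np.hypot(*d)
print("dir",np.degrees(np.arctan2(d[1],d[0])),"height/lateral",(w[0]-m)@n,(w[0]-m)@d/np.hypot(*d))
a=cv2.imread("pics/scene0.png");b=imaging.get_image("scene")
df=np.abs(a.astype(int)-b).max(2)
print("jar diffs",df[170:195,300:317].mean(),df[200:225,265:285].mean())
```

```text
[[ 433.5 -253.3]
 [ 416.4 -301.8]
 [ 465.8 -293.5]] [51.4, 51.6, 50.1]
dir 9.543560818003552 height/lateral 44.96982751497638 -0.17459066445380608
jar diffs 2.9035294117647057 2.08
```

Hex_2 sits about 1 mm proud of the pocket; one gentle push to seat it.

{"name": "jog_arm", "arguments": {"deltas": [0,0,0,2.5,2.4,-40,1,0,0,0,2.5,2.4,-70,1,0,0,0,2.5,2.4,-95,1,0,0,0,2.5,2.4,-115,1,0,0,0,2.5,2.4,-126,1,0,0,0,2.5,2.4,-126,1,0,0,0,2.5,2.4,-126,1,0,0,0,2.5,2.4,-126,1]}}

```text
clock: 33.45
position: [0.4338, -0.2549, 0.0229]
ee_rot: [0.001, 0.649, 0.76, 0.0]
contact_force: [-0.4, -0.7, -0.4]
width: 0.0854
gripper_force: 0.0
```

{"name": "jog_arm", "arguments": {"deltas": [0,0,0,-0.6,0,-2,1,0,0,0,-0.6,0,-2,1,0,0,0,-0.6,0,-2,0,0,0,0,-0.6,0,-2,0,0,0,0,-0.6,0,-2,0,0,0,0,-0.6,0,-2,0,0,0,0,-0.6,0,-2,0,0,0,0,-0.5,-0.5,-2,0,0,0,0,-0.4,-1,-2,0,0,0,0,-0.4,-1.3,-2,0,0,0,0,-0.4,-1.3,-2,0,0,0,0,-0.4,-1.3,-2,0], "grip_force": 20}}

```text
clock: 34.65
position: [0.4324, -0.2547, 0.0201]
ee_rot: [-0.0, 0.65, 0.76, 0.0]
contact_force: [-0.6, 3.3, 5.9]
width: 0.0493
gripper_force: 21.9
```

{"name": "jog_arm", "arguments": {"deltas": [0,0,0,0,0,0,0.9,0,0,0,0,0,0,0.9,0,0,0,0,0,0,0.9,0,0,0,0,0,0,0.9,0,0,0,0,0,20,0.9,0,0,0,0,0,60,1,0,0,0,0,0,100,1,0,0,0,0,0,127,1,0,0,0,0,0,127,1,0,0,0,0,0,127,1,0,0,0,0,0,127,1]}}

```text
clock: 35.75
position: [0.4316, -0.2549, 0.1455]
ee_rot: [-0.001, 0.649, 0.76, -0.0]
contact_force: [0.5, -1.0, -0.3]
width: 0.0857
gripper_force: 0.0
```

Run:
```python
from h import *
imaging.get_image("wrist")
im=imaging.get_image("wrist");cv2.imwrite("pics/c10.png",im)
print(manip.get_state()["position"])
cv2.imwrite("pics/c10z.png",cv2.resize(im[160:295,210:345],None,fx=4.4,fy=4.4,interpolation=cv2.INTER_CUBIC))
```

```text
[ 0.43167437 -0.25486926  0.14532596]
```

View pics/c10z.png

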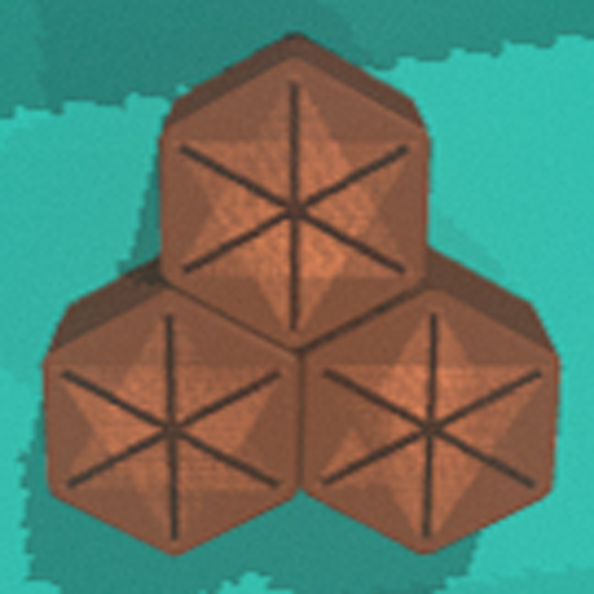

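All three seams are now closed: hex_2 is at (295,211), hex_1 at (171,430) and hex_0 at (431,428), face to face. The arm is clear at z = 145 mm, so I'm handing in.

```bash
python3 -c "
from rig import manip
print(manip.sign_off())"
```

```text
the job is handed in; nothing more can be done
None
```

The job is handed in at about 36 s: the three hexes are close-packed face to face in hex_tray, the three bars lie flat and parallel in bar_tray, and the scene camera showed no sign the jars had moved.

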